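# Turn the tone card face down with the palette spatula

### The job

The reference tone card lies face up on the lower half of the wooden turning stand; turn it face down so that its patches do not fade. With the palette spatula held in the gripper, slide the blade under the card from the open front of the stand and tip the card up and over its far long edge, so that it lies flat, patches down, on the raised half. Then lay the spatula on the table, touching neither stand nor card, and let go; the gripper itself must not touch the card.

Things in the scene. Friction and masses are not known exactly. Their poses are not given: they have to be found in the camera images.
- tone_card: Flat black card holder, 40 (x) x 120 (y) x 8.5 mm, 30 g, two rows of patches on its upper face. Origin: centre of the plain face (below at the start); own z points to the patch face. Lies on the low rests, far long edge within 3 mm of the step, 17 mm of free gap between it and the base plate. Tipped past upright it falls onto the high rests, where its middle ends at stand x = 0 to 32 mm.
- stand: Fixed pale wooden stand, 112 (x) x 140 (y) x 33 mm. Origin: table level, mid-stand; own +x runs from the open front to the back. Base plate 3 mm. Side rests at |y| 38 to 64 mm, open channel between: low, top at z 20 mm, x -52 to -6; then a 5 mm step (stops the card) up to the high rests, z 25 mm, x -6 to 52. Side cheeks and end lip 33 mm high.
- spatula: Palette spatula, 191 mm, brown wooden handle, thin steel blade, 30 g, flat on the table in front of the stand; a brush lies further left. Own y runs along it: handle y = 7 to 95 mm (12 wide, z 0 to 14), blade y = 4 to -96 mm (10 wide, 2 thick, z 6 to 8). Origin: underside, mid-length. Best grip: handle at y = 45 mm (centre of mass), closing along own x.
- spatula_tip (a point): the middle of the spatula's blade end, at (0, -96, 7) mm in the spatula's frame; its axes are those of the spatula
Mind the look-alikes: they are no part of the job. Leave any pink look-alike of the tone_card alone.

How it is judged:
On the way, in this order (a step that is already met when the one before it is completed fails the run):
1. the spatula's blade end is under the card while the card still lies flat (x of spatula_tip in the frame of tone_card between -0.019 and 0.03 m and y of spatula_tip in the frame of tone_card between -0.05 and 0.05 m and z of spatula_tip in the frame of tone_card between -0.022 and 0.003 m and angle between tone_card's own z axis and vertical below 0.4 rad), for 0.05 s.
2. the spatula tips the card up past 45 degrees (angle between tone_card's own z axis and vertical between 0.785 and 2.4 rad and contact force between spatula and tone_card above 0.005 N).
At the end, for the whole second after the job is handed in: Card patches down on the stand's high rests, level and in line within 10 degrees, its middle -2 to +36 mm behind the stand's middle, within 15 mm sideways; spatula on the table (origin below 15 mm, blade end below 20 mm), touching neither stand nor card; both at rest (angle between tone_card's own z axis and vertical above 2.967 rad and x of tone_card in the frame of stand between -0.002 and 0.036 m and y of tone_card in the frame of stand between -0.015 and 0.015 m and z of tone_card in the frame of stand below 0.04 m and angle between the y axis of tone_card and the y axis of stand, either way round below 0.175 rad and linear speed of each of tone_card, spatula below 0.02 m/s and height (world z) of spatula below 0.015 m and height (world z) of spatula_tip below 0.02 m and contact force between spatula and stand below 0.02 N and contact force between spatula and tone_card below 0.02 N).
It fails at once if the gripper or arm touches the card (contact force between any of the fingers, the arm and tone_card above 0.3 N).
It also fails if it takes over 45 s, if anything falls off the work surface, if the arm or the gripper's body presses on something with over 40 N, if the wrist force passes 120 N, or if a joint passes its speed limit or range.

### The arm

A 7-joint arm with a two-finger parallel gripper is mounted at the origin on a cart in front of the work surface, level with it; the furniture and walls round the work are solid. World frame = base frame: x ahead of the robot, y to its left, z up, the work surface at z = 0. Lengths are in m, angles in rad, forces in N, time in s.
With the tool pointing down it reaches from about 0.35 to 0.775 m from the base axis. Payload 3.1 kg.
Tool frame: the origin (TCP) lies at the very end of the fingers, on their centre line; the grasp point (between the pads) lies 19 mm behind it; z points along the fingers, y is the line along which they close (so a half turn about z gives the same grasp; the last joint's range is limited). The gripper opens to 85 mm and grips with 20 to 120 N. Pads are 22 mm wide; open, the fingers measure 114 mm over their backs; the gripper's body (76 mm by 85 mm) begins 54 mm behind the grasp point. The pads swing forward as they close: fully open they stand 13 mm farther back than shut.
Start: joints at [1.239, 0.311, 0.014, 1.512, -0.004, 1.319, -0.027], TCP at [0.157, -0.527, 0.231] pointing down, gripper open.
Joint ranges: [-2.7, 2.7], [-0.3, 1.91], [-1.27, 1.3], [0.12, 2.57], [-1.44, 4.58], [0.2, 2.03], [-3.05, 3.05]. Speed limits (rad/s): [2.79, 2.79, 3.14, 3.14, 3.14, 3.14, 3.14].

### API

Orientations are given as a rotation vector (axis times angle).
In Python, from plant import env gives the robot as it stands. The module is installed in compiled form; this text tells all that it offers.
- The arm moves only by the tool servo_tool, never from a script. Its argument "series" is a list of rows, each an object of numbers: "tx", "ty", "tz": the shift along the tool's x, y, z each as a share of 2 cm, from -1 to 1; "rx", "ry", "rz": the turn, a rotation vector about the tool's x, y, z each as a share of 0.12 rad, from -1 to 1. A call has 1 to 5 rows; each row shifts and turns the commanded pose from where the row before left it, along the tool's axes as they then stand; what a row does not reach is not made up. A row lasts 1/12 s, in which the tool goes at most 41.7 mm and 7.16 degrees, less where a joint would pass 70% of its speed; a pose out of reach is approached as far as the arm can. A call with a number of a shift or a turn outside -1 to 1 is refused whole. A call with a gripper value outside its range is refused whole. "gripper" is the opening, from 0 (shut) to 1 (fully open), set as the call begins (left out, the last holds). The fingers move at their own pace and stop on an object; the grip force is fixed at half the most. Time passes only in rows, so rows that do not move let the fingers close. It gives the time, the measured TCP pose, the force, the opening and the grip force at its end, in the units of the state.
- env.read_state(): the state, without advancing time (a new reading comes with each control period).
- env.camera(name): name is "scene" or "top" or "wrist"; returns a dict with "img" (420x560x3 uint8, red, green, blue), "fx", "fy", "cx", "cy" (pixels), "R" (3x3) and "t" (3): a world point X has camera coordinates R X + t. Camera axes: x right, y down, z forward; pixel columns grow to the right and rows downward; lengths in m; the calibration is good to about 2 mm. The wrist camera is an equidistant fisheye: a pixel r from the principal point sees the ray r / f radians off the axis. A picture is of the moment at which its call begins. There is no depth.
- env.sign_off(): hands the job in; it is judged then, once.
The state is a dict: "time": time; "qpos": joint angles; "qvel": joint speeds; "tau": joint torques, N m; "position": TCP position; "ee_rot": TCP orientation; "wrist_force": force on the tool from outside, world axes, zero at the start; "ft_torque": the same for the moment, N m; "opening": finger opening in m; "grasp_force": force on a finger pad.
Only numpy, scipy, OpenCV 4.12 (cv2) and the standard library are available. Lean on these libraries where they do the work, as an engineer would, in place of code of your own. Each camera call takes 0.05 s, during which the arm holds its last target. There are 200 camera calls.

## Working session

There is one attempt and no reset: what is moved stays moved. The work goes in short steps, Python scripts to look and compute and a tool call to move; the robot and the scene stay as the last step left them, time stands still between calls to the robot, and variables do not carry over. Pictures are saved under pics/ and viewed, at most 10 in all, crops included, and the job is handed in when it is done.

Besides the shell and the picture viewer there is one more tool, called as a command line: name --argument value ..., lists and objects as JSON in quotes. servo_tool: Moves the arm, as the interface text tells. Shift numbers are shares of 2 cm and turn numbers shares of 0.12 rad, none past 1 either way. Its arguments: {"type":"object","properties":{"series":{"type":"array","items":{"type":"object","properties":{"tx":{"type":"number","minimum":-1,"maximum":1},"ty":{"type":"number","minimum":-1,"maximum":1},"tz":{"type":"number","minimum":-1,"maximum":1},"rx":{"type":"number","minimum":-1,"maximum":1},"ry":{"type":"number","minimum":-1,"maximum":1},"rz":{"type":"number","minimum":-1,"maximum":1}}}},"gripper":{"type":"number"}},"required":["series"]}

```bash
mkdir -p pics
cat > h.py <<'E'
import numpy as np,cv2
from scipy.spatial.transform import Rotation as Ro
from plant import env
def shot(n,f):
    c=env.camera(n); cv2.imwrite(f,c["img"][:,:,::-1]); np.savez(f.replace('.png','.npz'),**{k:c[k] for k in("fx","fy","cx","cy","R","t","img")}); return c
def ray(f,u,v,z,fish=False):
    c=np.load(f); x,y=(u-c["cx"])/c["fx"],(v-c["cy"])/c["fy"]
    if fish:
        r=np.hypot(x,y); d=np.array([x/r*np.sin(r),y/r*np.sin(r),np.cos(r)])
    else: d=np.array([x,y,1.])
    o=-c["R"].T@c["t"]; d=c["R"].T@d; return o+d*(z-o[2])/d[2]
def proj(f,X):
    c=np.load(f); p=c["R"]@np.array(X)+c["t"]; return p[0]/p[2]*c["fx"]+c["cx"],p[1]/p[2]*c["fy"]+c["cy"]
def st():
    s=env.read_state(); print(s["time"],np.round(s["position"],4),np.round(s["ee_rot"],3),s["opening"],s["grasp_force"],np.round(s["wrist_force"],2)); print(np.round(Ro.from_rotvec(s["ee_rot"]).as_matrix(),3),np.round(s["qpos"],3)); return s
E
python3 - <<'E'
from h import *
a=shot("top","pics/top.png");b=shot("scene","pics/scene.png")
st()
for c in(a,b): print(c["fx"],-c["R"].T@c["t"])
E
```

```text
0.1 [ 0.157  -0.5264  0.2303] [-3.107e+00 -4.530e-01  1.000e-03] 0.08564726636397836 0.0 [-0.15  0.29  0.37]
[[ 0.958  0.286 -0.001]
 [ 0.286 -0.958  0.002]
 [-0.    -0.002 -1.   ]] [ 1.239  0.312  0.014  1.513 -0.004  1.319 -0.027]
497.49888411012165 [0.28514083 0.53941935 0.8797642 ]
541.3819587984883 [0.09437574 1.14163818 0.84695282]
```

View pics/top.png

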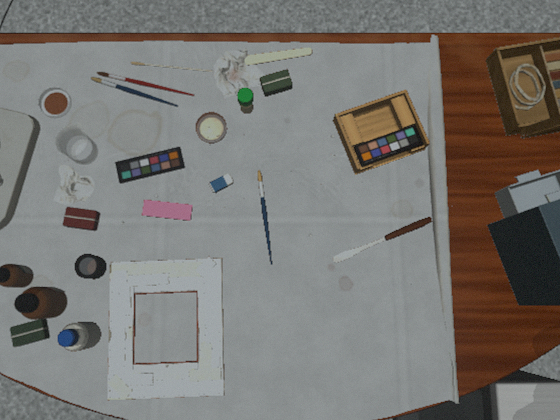

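View pics/scene.png

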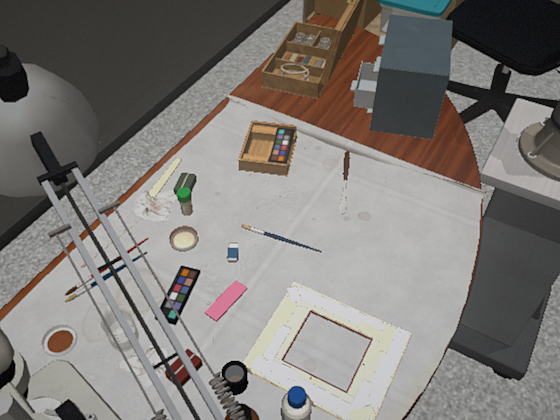

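The top view shows the stand with the card at about (380,132) and the spatula from its blade end (335,260) to its handle end (431,220). The scene view shows the same stand at (268,148). Next I'll enlarge that part of the top view.

Run:
```python
from h import *
i=cv2.imread("pics/top.png")[85:270,325:440]
j=cv2.resize(i[:95],None,fx=6,fy=6,interpolation=cv2.INTER_CUBIC); cv2.imwrite("pics/c1.png",j)
j=cv2.resize(i[120:],None,fx=6,fy=6,interpolation=cv2.INTER_CUBIC); cv2.imwrite("pics/c2.png",j)
for p in((380,132),(335,260),(431,220)): print(ray("pics/top.npz",*p,0.01))
```

```text
[0.59568874 0.33933502 0.01      ]
[0.36131532 0.42846182 0.01      ]
[0.43146533 0.25564971 0.01      ]
```

View pics/c1.png

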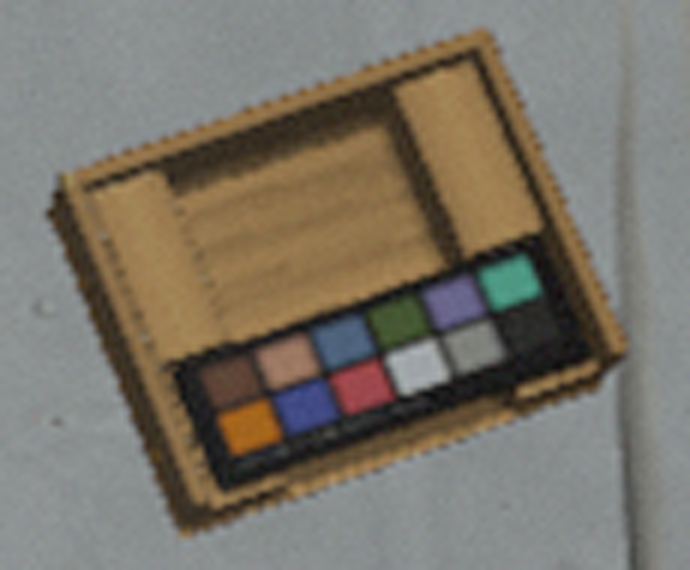

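View pics/c2.png

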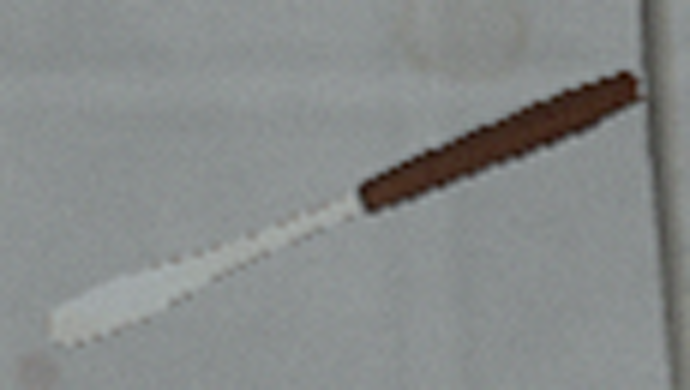

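In the stand crop, the top back corners are at (65,178) and (490,32) and the card corners at (170,365), (540,238), (592,355) and (222,490). The open front faces down in the crop. In the spatula crop, the handle runs from (362,198) to (635,85) and the blade end is at (55,330).

Run:
```python
from h import *
def g(u,v,z,o): return ray("pics/top.npz",(u+.5)/6-.5+325,(v+.5)/6-.5+o,z)
A,B,C=[g(u,v,.033,85) for u,v in((65,178),(490,32),(625,352))]
print("stand",A,B,C,np.linalg.norm(A-B),np.linalg.norm(B-C))
f=(A-B)[:2];print("ydir ang",np.degrees(np.arctan2(f[1],f[0])),"xdir",np.degrees(np.arctan2(*(B-C)[1::-1])),"centre",(A+C)/2)
K=[g(u,v,.0285,85) for u,v in((170,365),(540,238),(592,355),(222,490))]
print("card",np.mean(K,0),[np.linalg.norm(K[i]-K[i-1]) for i in range(4)], np.degrees(np.arctan2(*(K[0]-K[1])[1::-1])),np.degrees(np.arctan2(*(K[3]-K[2])[1::-1])))
H,N,T=g(635,85,.007,205),g(362,198,.007,205),g(55,330,.007,205)
d=(H-T)[:2];print("spat",H,N,T,np.linalg.norm(d),np.degrees(np.arctan2(d[1],d[0])),"grip",T[:2]+d/np.linalg.norm(d)*.141)
```

```text
stand [0.62116319 0.42345745 0.033     ] [0.66742523 0.2933489  0.033     ] [0.56620684 0.25856016 0.033     ] 0.13808842071190397 0.10702998716340453
ydir ang 109.57360204528445 xdir 18.967836067173884 centre [0.59368502 0.34100881 0.033     ]
card [0.56500361 0.32993245 0.0285    ] [np.float64(0.04104886340730774), np.float64(0.11936701875586071), np.float64(0.03912164858227505), np.float64(0.119431163037545)] 109.27222145612376 110.19726482753771
spat [0.4342373  0.25557437 0.007     ] [0.40078143 0.33848138 0.007     ] [0.36232128 0.43025595 0.007     ] 0.1889062359826098 -67.62314500651567 grip [0.41599954 0.29987326]
```

Run:
```python
from h import *
a=cv2.imread("pics/scene.png")[0:200,330:480]; b=cv2.imread("pics/top.png")[140:340,460:560]
j=cv2.resize(np.hstack([a,b]),None,fx=3,fy=3,interpolation=cv2.INTER_CUBIC); cv2.imwrite("pics/c3.png",j)
print("base in scene",proj("pics/scene.npz",(0,0,0)),proj("pics/scene.npz",(.3,0,0)),"TCP",proj("pics/scene.npz",(.157,-.527,.23)))
```

```text
base in scene (np.float64(564.576086678717), np.float64(152.2516388401043)) (np.float64(439.0458178267204), np.float64(111.77922587759437)) TCP (np.float64(578.0584298640433), np.float64(-49.92687556945177))
```

View pics/c3.png

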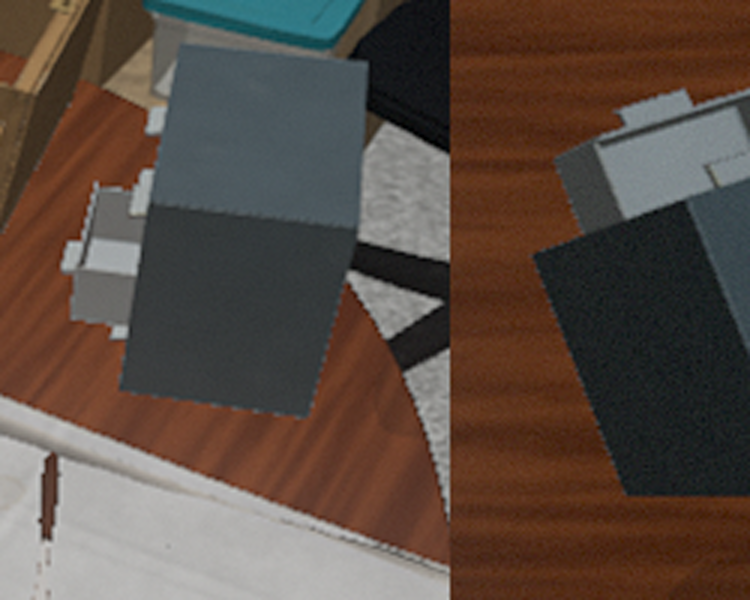

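The crop shows a dark cabinet between the start position and the work. In the scene half, its near face has its bottom at (120,388) to (308,415) and its top at (148,205) to (355,230). I'll work out its size.

Run:
```python
from h import *
S=lambda u,v,z: np.round(ray("pics/scene.npz",330+u/3,v/3,z),3)
T=lambda u,v,z: np.round(ray("pics/top.npz",460+(u-450)/3,140+v/3,z),3)
print(S(120,388,0),S(308,415,0),T(535,255,0),T(625,495,0))
for h in(.15,.2,.25,.3): print(h,S(148,205,h),S(355,230,h),S(180,45,h),S(368,62,h),T(690,200,h))
```

```text
[0.421 0.148 0.   ] [0.279 0.104 0.   ] [0.424 0.15  0.   ] [0.282 0.109 0.   ]
0.15 [0.432 0.119 0.15 ] [0.287 0.073 0.15 ] [ 0.502 -0.113  0.15 ] [ 0.356 -0.164  0.15 ] [0.427 0.136 0.15 ]
0.2 [0.408 0.192 0.2  ] [0.274 0.15  0.2  ] [ 0.473 -0.023  0.2  ] [ 0.338 -0.07   0.2  ] [0.418 0.164 0.2  ]
0.25 [0.383 0.265 0.25 ] [0.26  0.226 0.25 ] [0.444 0.067 0.25 ] [0.319 0.023 0.25 ] [0.408 0.191 0.25 ]
0.3 [0.359 0.339 0.3  ] [0.246 0.303 0.3  ] [0.415 0.157 0.3  ] [0.3   0.117 0.3  ] [0.398 0.219 0.3  ]
```

servo_tool --series '[{"tx": 0.8, "ty": -0.8, "tz": -0.8}, {"tx": 1, "ty": -1, "tz": -0.8}, {"tx": 1, "ty": -1, "tz": -0.8}, {"tx": 1, "ty": -1, "tz": -0.8}, {"tx": 1, "ty": -1, "tz": -0.8}]' --gripper 1

```text
invalid input
```

servo_tool --series '[{"tx": 1, "ty": -1}, {"tx": 1, "ty": -1}, {"tx": 1, "ty": -1}, {"tx": 1, "ty": -1}, {"tx": 1, "ty": -1}]'

```text
invalid input
```

servo_tool --series '[{"tx": 1, "ty": -1}, {"tx": 1, "ty": -1}, {"tx": 1, "ty": -1}, {"tx": 1, "ty": -1}, {"tx": 1, "ty": -1}]'

```text
invalid input
```

servo_tool --series '[{"tx": 1, "ty": -1}, {"tx": 1, "ty": -1}, {"tx": 1, "ty": -1}, {"tx": 1, "ty": -1}, {"tx": 0.6, "ty": -0.4}]'

```text
invalid input
```

servo_tool --series '[{"tx": 0.8, "ty": -0.8, "tz": -0.8, "rx": 0, "ry": 0, "rz": 0}, {"tx": 1, "ty": -1, "tz": -0.8, "rx": 0, "ry": 0, "rz": 0}, {"tx": 1, "ty": -1, "tz": -0.8, "rx": 0, "ry": 0, "rz": 0}, {"tx": 1, "ty": -1, "tz": -0.8, "rx": 0, "ry": 0, "rz": 0}, {"tx": 1, "ty": -1, "tz": -0.8, "rx": 0, "ry": 0, "rz": 0}]'

```text
time: 0.52
position: [0.222, -0.4061, 0.3115]
ee_rot: [-3.108, -0.453, 0.001]
wrist_force: [0.9, -0.6, -0.2]
opening: 0.0853
grasp_force: 0.0
```

All six numbers are needed in each row.

servo_tool --series '[{"tx": 1, "ty": -1, "tz": 0, "rx": 0, "ry": 0, "rz": 0}, {"tx": 1, "ty": -1, "tz": 0, "rx": 0, "ry": 0, "rz": 0}, {"tx": 1, "ty": -1, "tz": 0, "rx": 0, "ry": 0, "rz": 0}, {"tx": 1, "ty": -1, "tz": 0, "rx": 0, "ry": 0, "rz": 0}, {"tx": 1, "ty": -1, "tz": 0, "rx": 0, "ry": 0, "rz": 0}]'

```text
time: 0.93
position: [0.2892, -0.2817, 0.3109]
ee_rot: [-3.108, -0.454, 0.001]
wrist_force: [0.4, 0.2, 0.6]
opening: 0.0854
grasp_force: 0.0
```

servo_tool --series '[{"tx": 1, "ty": -1, "tz": 0, "rx": 0, "ry": 0, "rz": 0}, {"tx": 1, "ty": -1, "tz": 0, "rx": 0, "ry": 0, "rz": 0}, {"tx": 1, "ty": -1, "tz": 0, "rx": 0, "ry": 0, "rz": 0}, {"tx": 1, "ty": -1, "tz": 0, "rx": 0, "ry": 0, "rz": 0}, {"tx": 1, "ty": -1, "tz": 0, "rx": 0, "ry": 0, "rz": 0}]'

```text
time: 1.35
position: [0.3563, -0.1574, 0.311]
ee_rot: [-3.109, -0.454, 0.001]
wrist_force: [0.3, -0.5, 0.6]
opening: 0.0857
grasp_force: 0.0
```

servo_tool --series '[{"tx": 1, "ty": -1, "tz": 0, "rx": 0, "ry": 0, "rz": 0}, {"tx": 1, "ty": -1, "tz": 0, "rx": 0, "ry": 0, "rz": 0}, {"tx": 1, "ty": -1, "tz": 0, "rx": 0, "ry": 0, "rz": 0}, {"tx": 0.5, "ty": -1, "tz": 0, "rx": 0, "ry": 0, "rz": 0}, {"tx": 0.3, "ty": -1, "tz": 0, "rx": 0, "ry": 0, "rz": 0}]'

```text
time: 1.77
position: [0.4009, -0.0394, 0.3108]
ee_rot: [-3.107, -0.456, 0.001]
wrist_force: [-0.8, -0.4, -0.5]
opening: 0.0854
grasp_force: 0.0
```

servo_tool --series '[{"tx": 0.3, "ty": -1, "tz": 0, "rx": 0, "ry": 0, "rz": 0}, {"tx": 0.3, "ty": -1, "tz": 0, "rx": 0, "ry": 0, "rz": 0}, {"tx": 0.3, "ty": -1, "tz": 0, "rx": 0, "ry": 0, "rz": 0}, {"tx": 0.3, "ty": -1, "tz": 0, "rx": 0, "ry": 0, "rz": 0}, {"tx": 0.3, "ty": -1, "tz": 0, "rx": 0, "ry": 0, "rz": 0}]'

```text
time: 2.18
position: [0.4002, 0.0641, 0.3109]
ee_rot: [3.108, 0.454, -0.001]
wrist_force: [-0.4, 0.3, -0.0]
opening: 0.0853
grasp_force: 0.0
```

servo_tool --series '[{"tx": 0.3, "ty": -1, "tz": 0, "rx": 0, "ry": 0, "rz": 0}, {"tx": 0.3, "ty": -1, "tz": 0, "rx": 0, "ry": 0, "rz": 0}, {"tx": 0.3, "ty": -1, "tz": 0, "rx": 0, "ry": 0, "rz": 0}, {"tx": 0.3, "ty": -1, "tz": 0, "rx": 0, "ry": 0, "rz": 0}, {"tx": 0.3, "ty": -1, "tz": 0, "rx": 0, "ry": 0, "rz": 0}]'

```text
time: 2.6
position: [0.4004, 0.1683, 0.3109]
ee_rot: [3.108, 0.453, -0.001]
wrist_force: [0.6, -0.7, 0.7]
opening: 0.0851
grasp_force: 0.0
```

servo_tool --series '[{"tx": 0.5, "ty": -1, "tz": 0, "rx": 0, "ry": 0, "rz": 0}, {"tx": 0.5, "ty": -1, "tz": 0, "rx": 0, "ry": 0, "rz": 0}, {"tx": 0.5, "ty": -1, "tz": 0, "rx": 0, "ry": 0, "rz": 0}, {"tx": 0.5, "ty": -1, "tz": 0, "rx": 0, "ry": 0, "rz": 0}, {"tx": 0.4, "ty": -1, "tz": 0, "rx": 0, "ry": 0, "rz": 0}]'

```text
time: 3.02
position: [0.4185, 0.2777, 0.3106]
ee_rot: [3.108, 0.453, -0.002]
wrist_force: [0.8, 0.1, 0.3]
opening: 0.0853
grasp_force: 0.0
```

servo_tool --series '[{"tx": 0.3, "ty": -0.7, "tz": 0.5, "rx": 0, "ry": 0, "rz": -1}, {"tx": 0, "ty": 0, "tz": 1, "rx": 0, "ry": 0, "rz": -1}, {"tx": 0, "ty": 0, "tz": 1, "rx": 0, "ry": 0, "rz": -1}, {"tx": 0, "ty": 0, "tz": 1, "rx": 0, "ry": 0, "rz": -1}, {"tx": 0, "ty": 0, "tz": 1, "rx": 0, "ry": 0, "rz": -1}]'

```text
time: 3.43
position: [0.4197, 0.292, 0.2199]
ee_rot: [2.831, 1.361, -0.001]
wrist_force: [1.0, 0.3, 0.7]
opening: 0.0855
grasp_force: 0.0
```

servo_tool --series '[{"tx": 0, "ty": 0, "tz": 1, "rx": 0, "ry": 0, "rz": -1}, {"tx": 0, "ty": 0, "tz": 0, "rx": 0, "ry": 0, "rz": -1}, {"tx": 0, "ty": 0, "tz": 0, "rx": 0, "ry": 0, "rz": -1}, {"tx": 0, "ty": 0, "tz": 0, "rx": 0, "ry": 0, "rz": -1}, {"tx": 0, "ty": 0, "tz": 0, "rx": 0, "ry": 0, "rz": -1}]'

```text
time: 3.85
position: [0.4197, 0.2917, 0.2006]
ee_rot: [-2.303, -2.136, 0.002]
wrist_force: [0.0, 0.4, -0.1]
opening: 0.085
grasp_force: 0.0
```

servo_tool --series '[{"tx": 0, "ty": 0, "tz": 0, "rx": 0, "ry": 0, "rz": -1}, {"tx": 0, "ty": 0, "tz": 0, "rx": 0, "ry": 0, "rz": -1}, {"tx": 0, "ty": 0, "tz": 0, "rx": 0, "ry": 0, "rz": -1}, {"tx": 0, "ty": 0, "tz": 0, "rx": 0, "ry": 0, "rz": -1}, {"tx": 0, "ty": 0, "tz": 0, "rx": 0, "ry": 0, "rz": 0}]'

```text
time: 4.27
position: [0.4198, 0.2918, 0.2006]
ee_rot: [-1.734, -2.618, 0.002]
wrist_force: [-0.1, 0.1, -0.3]
opening: 0.0855
grasp_force: 0.0
```

Run:
```python
from h import *
shot("wrist","pics/w1.png"); st()
```

```text
4.3167 [0.4198 0.2918 0.2007] [-1.740e+00 -2.615e+00  2.000e-03] 0.08547731194879568 0.0 [ 0.35  0.16 -0.36]
[[-0.386  0.922 -0.001]
 [ 0.922  0.386 -0.   ]
 [ 0.    -0.001 -1.   ]] [ 0.212  0.51  -1.205  1.636  0.486  1.339 -0.671]
```

View pics/w1.png

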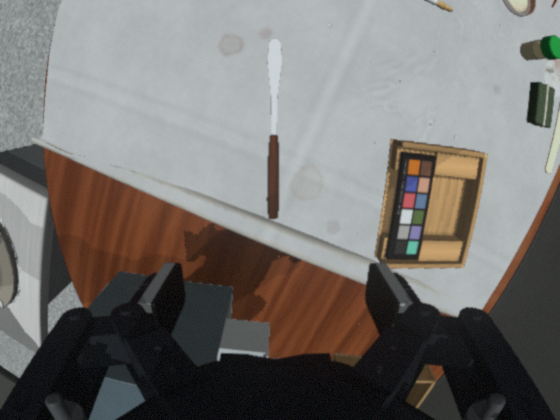

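The wrist view shows the spatula almost straight along the image: blade end (275,40), handle from (274,136) to (272,216). The stand is at (435,205).

Run:
```python
from h import *
T,N,H=[ray("pics/w1.npz",u,v,z,True) for u,v,z in((275,40,.007),(274,136,.013),(272,217,.013))]
print(T,N,H); 
for d in((N-T),(H-T),(H-N)): print(np.linalg.norm(d[:2]),np.degrees(np.arctan2(d[1],d[0])))
e=(H-T)[:2]/np.linalg.norm((H-T)[:2]); G=T[:2]+e*.141; print("grip",G)
s=env.read_state();R=Ro.from_rotvec(s["ee_rot"]).as_matrix(); print((R.T@(np.r_[G,0.001]-s["position"]))/.02)
for p in((388,262),(462,269),(486,152),(399,141)): print(ray("pics/w1.npz",*p,.033,True))
```

```text
[0.35938693 0.43165973 0.007     ] [0.39772851 0.33875747 0.013     ] [0.42938056 0.25857566 0.013     ]
0.1005032731100707 -67.57363080782518
0.18670083940442178 -67.98203779043715
0.08620309631508129 -68.45819659631414
grip [0.41224745 0.30094338]
[ 0.56585896 -0.16216291  9.98663759]
[0.56585866 0.26613206 0.033     ]
[0.66623604 0.29245038 0.033     ]
[0.61679873 0.42650394 0.033     ]
[0.51287509 0.38754771 0.033     ]
```

servo_tool --series '[{"tx": 0.5, "ty": -0.15, "tz": 1, "rx": 0, "ry": 0, "rz": 0}, {"tx": 0, "ty": 0, "tz": 1, "rx": 0, "ry": 0, "rz": 0}, {"tx": 0, "ty": 0, "tz": 1, "rx": 0, "ry": 0, "rz": 0}, {"tx": 0, "ty": 0, "tz": 1, "rx": 0, "ry": 0, "rz": 0}, {"tx": 0, "ty": 0, "tz": 1, "rx": 0, "ry": 0, "rz": 0}]'

```text
time: 4.73
position: [0.4134, 0.3, 0.1002]
ee_rot: [1.741, 2.614, -0.001]
wrist_force: [1.1, 0.2, 0.0]
opening: 0.0859
grasp_force: 0.0
```

servo_tool --series '[{"tx": 0, "ty": 0, "tz": 1, "rx": 0, "ry": 0, "rz": 0}, {"tx": 0, "ty": 0, "tz": 1, "rx": 0, "ry": 0, "rz": 0}, {"tx": 0, "ty": 0, "tz": 1, "rx": 0, "ry": 0, "rz": 0}, {"tx": 0, "ty": 0, "tz": 1, "rx": 0, "ry": 0, "rz": 0}, {"tx": 0, "ty": 0, "tz": 0, "rx": 0, "ry": 0, "rz": 0}]'

```text
time: 5.15
position: [0.4113, 0.2974, 0.0176]
ee_rot: [-1.74, -2.614, 0.012]
wrist_force: [-0.0, -0.5, -0.2]
opening: 0.0854
grasp_force: 0.0
```

```bash
python3 -c "
from h import *
st()"
```

```text
5.15 [0.4113 0.2974 0.0176] [-1.74  -2.614  0.012] 0.08543984264422973 0.0 [-0.05 -0.55 -0.16]
[[-0.386  0.923 -0.006]
 [ 0.923  0.386 -0.005]
 [-0.003 -0.007 -1.   ]] [ 0.061  0.703 -1.011  1.855  0.707  1.003 -0.862]
```

servo_tool --series '[{"tx": 0, "ty": 0.1, "tz": 0.4, "rx": 0, "ry": 0, "rz": 0}, {"tx": 0, "ty": 0, "tz": 0.4, "rx": 0, "ry": 0, "rz": 0}, {"tx": 0, "ty": 0, "tz": 0, "rx": 0, "ry": 0, "rz": 0}, {"tx": 0, "ty": 0, "tz": 0, "rx": 0, "ry": 0, "rz": 0}]'

```text
time: 5.48
position: [0.4154, 0.3012, 0.0056]
ee_rot: [1.738, 2.617, 0.001]
wrist_force: [0.3, -0.1, 0.3]
opening: 0.0854
grasp_force: 0.0
```

servo_tool --series '[{"tx": 0, "ty": 0, "tz": 0.15, "rx": 0, "ry": 0, "rz": 0}, {"tx": 0, "ty": 0, "tz": 0, "rx": 0, "ry": 0, "rz": 0}]'

```text
time: 5.65
position: [0.4154, 0.3012, 0.0025]
ee_rot: [1.737, 2.617, 0.001]
wrist_force: [0.2, -0.5, 0.6]
opening: 0.0851
grasp_force: 0.0
```

servo_tool --series '[{"tx": 0, "ty": 0, "tz": 0, "rx": 0, "ry": 0, "rz": 0}, {"tx": 0, "ty": 0, "tz": 0, "rx": 0, "ry": 0, "rz": 0}, {"tx": 0, "ty": 0, "tz": 0, "rx": 0, "ry": 0, "rz": 0}, {"tx": 0, "ty": 0, "tz": 0, "rx": 0, "ry": 0, "rz": 0}, {"tx": 0, "ty": 0, "tz": 0, "rx": 0, "ry": 0, "rz": 0}]' --gripper 0

```text
time: 6.07
position: [0.4152, 0.3011, 0.0024]
ee_rot: [1.737, 2.618, 0.0]
wrist_force: [-0.4, -0.0, -0.1]
opening: 0.0255
grasp_force: 0.0
```

servo_tool --series '[{"tx": 0, "ty": 0, "tz": 0, "rx": 0, "ry": 0, "rz": 0}, {"tx": 0, "ty": 0, "tz": 0, "rx": 0, "ry": 0, "rz": 0}, {"tx": 0, "ty": 0, "tz": 0, "rx": 0, "ry": 0, "rz": 0}, {"tx": 0, "ty": 0, "tz": 0, "rx": 0, "ry": 0, "rz": 0}, {"tx": 0, "ty": 0, "tz": 0, "rx": 0, "ry": 0, "rz": 0}]'

```text
time: 6.48
position: [0.4153, 0.3013, 0.0025]
ee_rot: [1.737, 2.618, 0.001]
wrist_force: [-0.3, 1.0, 3.2]
opening: 0.0101
grasp_force: 60.7
```

servo_tool --series '[{"tx": 0, "ty": 0, "tz": -0.5, "rx": 0, "ry": 0, "rz": 0}, {"tx": 0, "ty": 0, "tz": -1, "rx": 0, "ry": 0, "rz": 0}, {"tx": 0, "ty": 0, "tz": -1, "rx": 0, "ry": 0, "rz": 0}, {"tx": 0, "ty": 0, "tz": -1, "rx": 0, "ry": 0, "rz": 0.5}, {"tx": 0, "ty": 0, "tz": -1, "rx": 0, "ry": 0, "rz": 1}]'

```text
time: 6.9
position: [0.4147, 0.3009, 0.0932]
ee_rot: [-1.969, -2.447, 0.001]
wrist_force: [0.1, -0.3, -0.6]
opening: 0.0099
grasp_force: 60.3
```

servo_tool --series '[{"tx": 0, "ty": 0, "tz": 0, "rx": 0, "ry": 0, "rz": 1}, {"tx": 0, "ty": 0, "tz": 0, "rx": 0, "ry": 0, "rz": 1}, {"tx": 0, "ty": 0, "tz": 0, "rx": 0, "ry": 0, "rz": 1}, {"tx": 0, "ty": 0, "tz": 0, "rx": 0, "ry": 0, "rz": 1}, {"tx": 0, "ty": 0, "tz": 0, "rx": 0, "ry": 0, "rz": 1}]'

```text
time: 7.32
position: [0.4149, 0.301, 0.0927]
ee_rot: [-2.607, -1.753, 0.0]
wrist_force: [0.3, -0.2, -1.1]
opening: 0.0102
grasp_force: 60.4
```

servo_tool --series '[{"tx": 0, "ty": 0, "tz": 0, "rx": 0, "ry": 0, "rz": 1}, {"tx": 0, "ty": 0, "tz": 0, "rx": 0, "ry": 0, "rz": 1}, {"tx": 0, "ty": 0, "tz": 0, "rx": 0, "ry": 0, "rz": 1}, {"tx": 0, "ty": 0, "tz": 0, "rx": 0, "ry": 0, "rz": 1}, {"tx": 0, "ty": 0, "tz": 0, "rx": 0, "ry": 0, "rz": 1}]'

```text
time: 7.73
position: [0.4148, 0.3011, 0.0926]
ee_rot: [-3.008, -0.905, 0.0]
wrist_force: [-0.3, 0.9, 0.4]
opening: 0.0101
grasp_force: 60.4
```

servo_tool --series '[{"tx": 0, "ty": 0, "tz": 0, "rx": 0, "ry": 0, "rz": 1}, {"tx": 0, "ty": 0, "tz": 0, "rx": 0, "ry": 0, "rz": 1}, {"tx": 0, "ty": 0, "tz": 0, "rx": 0, "ry": 0, "rz": 0}, {"tx": 0, "ty": 0, "tz": 0, "rx": 0, "ry": 0, "rz": 0}]'

```text
time: 8.07
position: [0.415, 0.3011, 0.0926]
ee_rot: [3.093, 0.552, 0.0]
wrist_force: [-0.3, 1.3, 0.2]
opening: 0.0101
grasp_force: 60.4
```

```bash
cat >> h.py <<'E'
C=np.array([.592,.341]);yaw=np.radians(19.6);S=np.array([[np.cos(yaw),np.sin(yaw)],[-np.sin(yaw),np.cos(yaw)]])
def tip(s): # tip in stand frame, mm
    R=Ro.from_rotvec(s["ee_rot"]).as_matrix(); p=s["position"]+R@np.array([.1407,0,-.0045]); b=R[:,0]
    print("tip stand mm",np.round(np.r_[S@(p[:2]-C),p[2]]*1000,1),"blade yaw err deg",np.degrees(np.arctan2(*(S@b[:2])[::-1])),"pitch",np.degrees(np.arcsin(b[2])))
E
python3 - <<'E'
from h import *
tip(st())
a=shot("wrist","pics/w2.png")["img"]; b=shot("top","pics/t2.png")["img"]
b=cv2.resize(b[70:270,280:480],None,fx=3,fy=3,interpolation=cv2.INTER_CUBIC); cv2.imwrite("pics/t2c.png",b[:,:,::-1])
E
```

```text
8.0667 [0.415  0.3011 0.0926] [3.093 0.552 0.   ] 0.010094578159520072 60.357316732406616 [-0.34  1.34  0.17]
[[ 0.938  0.346  0.   ]
 [ 0.346 -0.938 -0.   ]
 [ 0.     0.    -1.   ]] [-0.112  0.458 -0.721  1.787  0.348  1.027 -2.183]
tip stand mm [-39.5  23.4  97.1] blade yaw err deg 0.6423491178268579 pitch 0.007348121163509615
```

View pics/t2c.png

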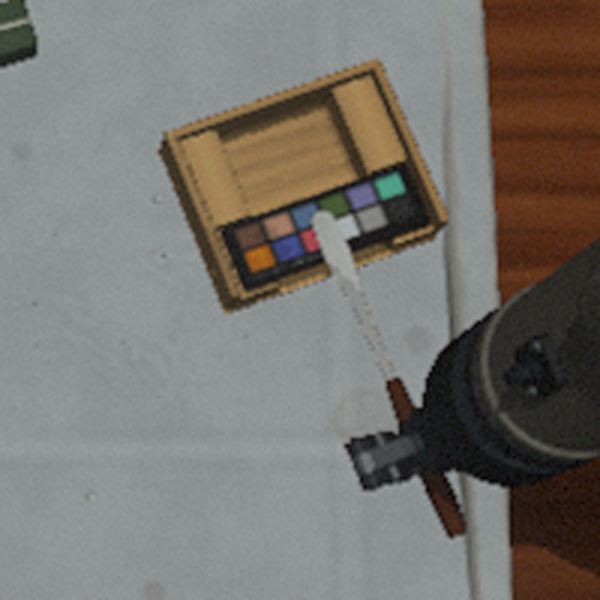

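The top view shows the spatula held level, blade end at crop (320,213) and handle end at (457,530), with the blade above the card. I'll check this against the kinematic tip.

Run:
```python
from h import *
f=lambda u,v,z:ray("pics/t2.npz",280+u/3-.33,70+v/3-.33,z)
T,H=f(320,212,.097),f(457,532,.097); d=(H-T)[:2]
print(T,H,np.linalg.norm(d),np.degrees(np.arctan2(-d[1],-d[0])),S@(T[:2]-C)*1000)
c=f(333,221,.0285)  # rough card centre
K=np.mean([f(u,v,.0285) for u,v in((221,223),(407,165),(428,229),(247,288))],0); print("card",S@(K[:2]-C)*1000)
s=env.read_state();R=Ro.from_rotvec(s["ee_rot"]).as_matrix()
for sx,sy,z in((-80,0,.0065),):
    # TCP targets for tip at stand (sx,sy)
    p=C+S.T@np.array([sx,sy])/1000; g=np.r_[p,0]-R@np.array([.1407,0,0]); g[2]=z; print("units",R.T@(g-s["position"])/.02)
```

```text
[0.55020718 0.34952206 0.097     ] [0.37343734 0.28513595 0.097     ] 0.18813066393965686 20.013494298521156 [-36.51250353  22.0477395 ]
card [-29.54073321  -1.50954734]
units [-2.0377468   1.14154309  4.29384946]
```

servo_tool --series '[{"tx": -1, "ty": 0.6, "tz": 0, "rx": 0, "ry": 0, "rz": 0}, {"tx": -1, "ty": 0.6, "tz": 1, "rx": 0, "ry": 0, "rz": 0}, {"tx": 0, "ty": 0, "tz": 1, "rx": 0, "ry": 0, "rz": 0}, {"tx": 0, "ty": 0, "tz": 1, "rx": 0, "ry": 0, "rz": 0}, {"tx": 0, "ty": 0, "tz": 0.8, "rx": 0, "ry": 0, "rz": 0.05}]'

```text
time: 8.58
position: [0.3853, 0.2639, 0.0152]
ee_rot: [3.094, 0.539, -0.001]
wrist_force: [0.3, 0.3, -0.3]
opening: 0.0102
grasp_force: 60.4
```

servo_tool --series '[{"tx": 0, "ty": 0, "tz": 0.45, "rx": 0, "ry": 0, "rz": 0.04}, {"tx": 0, "ty": 0, "tz": 0, "rx": 0, "ry": 0, "rz": 0}, {"tx": 0, "ty": 0, "tz": 0, "rx": 0, "ry": 0, "rz": 0}]'

```text
time: 8.83
position: [0.3857, 0.265, 0.0073]
ee_rot: [-3.096, -0.532, 0.001]
wrist_force: [0.4, 0.0, -0.3]
opening: 0.0101
grasp_force: 60.4
```

Run:
```python
from h import *
tip(st())
```

```text
8.8333 [0.3857 0.265  0.0073] [-3.096e+00 -5.320e-01  1.000e-03] 0.010121650208499842 60.36083221435547 [ 0.45  0.   -0.32]
[[ 0.943  0.334 -0.001]
 [ 0.334 -0.943  0.   ]
 [-0.001 -0.    -1.   ]] [-0.113  0.503 -0.665  1.981  0.427  0.799 -2.253]
tip stand mm [-79.1  -2.6  11.7] blade yaw err deg -0.11135153634067266 pitch -0.033303926099230684
```

Next I'll insert the blade about 42 mm, to stand x ≈ -37.

servo_tool --series '[{"tx": 0.5, "ty": -0.05, "tz": 0, "rx": 0, "ry": 0, "rz": 0}, {"tx": 0.5, "ty": 0, "tz": 0, "rx": 0, "ry": 0, "rz": 0}, {"tx": 0.5, "ty": 0, "tz": 0, "rx": 0, "ry": 0, "rz": 0}, {"tx": 0.5, "ty": 0, "tz": 0, "rx": 0, "ry": 0, "rz": 0}, {"tx": 0.1, "ty": 0, "tz": 0, "rx": 0, "ry": 0, "rz": 0}]'

```text
time: 9.25
position: [0.428, 0.2812, 0.0089]
ee_rot: [-3.094, -0.528, -0.007]
wrist_force: [0.2, -0.5, -0.2]
opening: 0.0101
grasp_force: 60.4
```

servo_tool --series '[{"tx": 0, "ty": 0, "tz": 0, "rx": 0, "ry": 0, "rz": 0}, {"tx": 0, "ty": 0, "tz": 0, "rx": 0, "ry": 0, "rz": 0}]'

```text
time: 9.42
position: [0.4249, 0.2799, 0.0078]
ee_rot: [-3.096, -0.531, -0.001]
wrist_force: [-0.9, 0.7, 0.3]
opening: 0.0102
grasp_force: 60.4
```

Run:
```python
from h import *
tip(st())
b=shot("top","pics/t3.png")["img"]
b=cv2.resize(b[80:240,320:440],None,fx=3.7,fy=3.7,interpolation=cv2.INTER_CUBIC)
a=shot("wrist","pics/w3.png")["img"][0:300,220:500]
a=cv2.resize(a,(340,592//1*340//340)) if False else cv2.resize(a,None,fx=1.25,fy=1.25)
h=max(a.shape[0],b.shape[0]); p=lambda i:np.vstack([i,np.zeros((h-i.shape[0],i.shape[1],3),np.uint8)])
cv2.imwrite("pics/t3c.png",np.hstack([p(b),p(a)])[:,:,::-1][:600,:800])
```

```text
9.4167 [0.4249 0.2799 0.0078] [-3.096e+00 -5.310e-01 -1.000e-03] 0.01023051678685944 60.356866121292114 [-0.87  0.66  0.27]
[[ 0.943  0.333  0.   ]
 [ 0.333 -0.943  0.   ]
 [ 0.    -0.    -1.   ]] [-0.128  0.565 -0.646  1.874  0.444  0.849 -2.23 ]
tip stand mm [-37.2  -1.9  12.4] blade yaw err deg -0.15366916351378213 pitch 0.021539320826719
```

View pics/t3c.png

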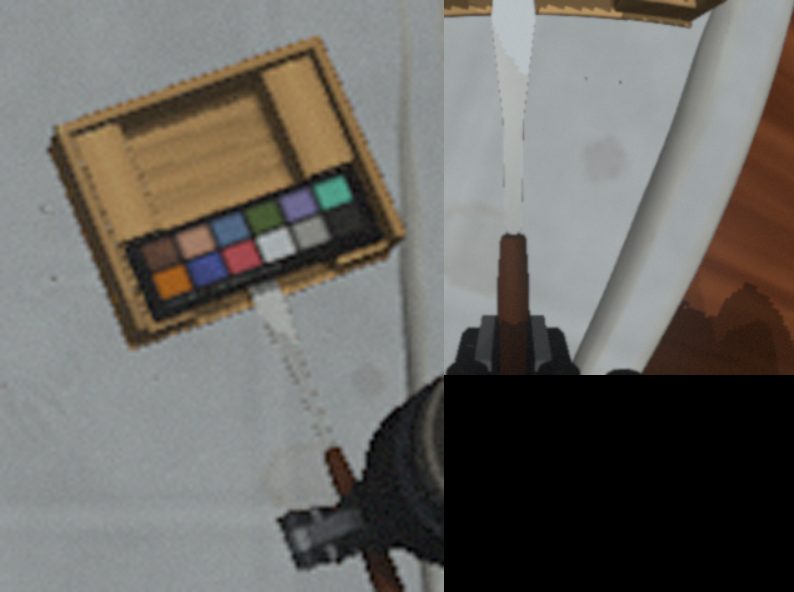

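The blade is under the card at about crop (268,292), centred, and the card lies flat. Next I lift and follow an arc about the far edge.

servo_tool --series '[{"tx": 0, "ty": 0, "tz": -0.18, "rx": 0, "ry": 0, "rz": 0}, {"tx": 0, "ty": 0, "tz": -0.17, "rx": 0, "ry": 0, "rz": 0}, {"tx": 0.02, "ty": 0, "tz": -0.15, "rx": 0, "ry": 0, "rz": 0}, {"tx": 0.02, "ty": 0, "tz": -0.16, "rx": 0, "ry": 0, "rz": 0}, {"tx": 0.02, "ty": 0, "tz": -0.15, "rx": 0, "ry": 0, "rz": 0}]'

```text
time: 9.93
position: [0.4263, 0.2801, 0.024]
ee_rot: [3.097, 0.53, 0.0]
wrist_force: [0.5, 0.1, -0.5]
opening: 0.0105
grasp_force: 60.3
```

servo_tool --series '[{"tx": 0.08, "ty": 0, "tz": -0.14, "rx": 0, "ry": 0, "rz": 0}, {"tx": 0.08, "ty": 0, "tz": -0.14, "rx": 0, "ry": 0, "rz": 0}, {"tx": 0.08, "ty": 0, "tz": -0.14, "rx": 0, "ry": 0, "rz": 0}, {"tx": 0, "ty": 0, "tz": 0, "rx": 0, "ry": 0, "rz": 0}]'

```text
time: 10.27
position: [0.4316, 0.2822, 0.0326]
ee_rot: [-3.096, -0.529, -0.002]
wrist_force: [-0.3, 1.3, -0.2]
opening: 0.0101
grasp_force: 60.4
```

Run:
```python
from h import *
tip(st())
for n,w in(("top",(75,180,320,440)),("scene",(100,190,220,320))):
    b=shot(n,"pics/%s4.png"%n)["img"][w[0]:w[1],w[2]:w[3]]
    cv2.imwrite("pics/m%s.png"%n,cv2.resize(b,(395,int(b.shape[0]*395/b.shape[1])),interpolation=cv2.INTER_CUBIC)[:,:,::-1])
a,b=cv2.imread("pics/mtop.png"),cv2.imread("pics/mscene.png");h=min(a.shape[0],b.shape[0]);cv2.imwrite("pics/m4.png",np.hstack([a[:h],b[:h]]))
```

```text
10.2667 [0.4316 0.2822 0.0326] [-3.096e+00 -5.290e-01 -2.000e-03] 0.010083109460324268 60.350385904312134 [-0.25  1.26 -0.17]
[[ 0.943  0.332  0.001]
 [ 0.332 -0.943  0.001]
 [ 0.002 -0.    -1.   ]] [-0.111  0.54  -0.666  1.838  0.416  0.905 -2.202]
tip stand mm [-30.1  -2.1  37.3] blade yaw err deg -0.1915551858223854 pitch 0.08629238220020131
```

View pics/m4.png

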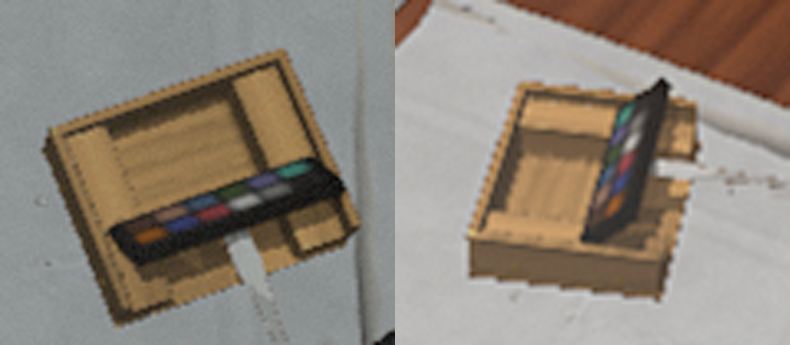

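The card is tipped up evenly to about 50–60° (scene half, (625,165)), with the blade end pressing on its back. I'll continue the arc.

servo_tool --series '[{"tx": 0.12, "ty": 0, "tz": -0.1, "rx": 0, "ry": 0, "rz": 0}, {"tx": 0.12, "ty": 0, "tz": -0.1, "rx": 0, "ry": 0, "rz": 0}, {"tx": 0.12, "ty": 0, "tz": -0.1, "rx": 0, "ry": 0, "rz": 0}, {"tx": 0.15, "ty": 0, "tz": -0.05, "rx": 0, "ry": 0, "rz": 0}, {"tx": 0.15, "ty": 0, "tz": -0.05, "rx": 0, "ry": 0, "rz": 0}]'

```text
time: 10.78
position: [0.4438, 0.2863, 0.0402]
ee_rot: [-3.096, -0.53, -0.001]
wrist_force: [-0.5, 0.1, 0.4]
opening: 0.0106
grasp_force: 60.4
```

servo_tool --series '[{"tx": 0.15, "ty": 0, "tz": -0.05, "rx": 0, "ry": 0, "rz": 0}, {"tx": 0.16, "ty": 0, "tz": 0, "rx": 0, "ry": 0, "rz": 0}, {"tx": 0.16, "ty": 0, "tz": 0, "rx": 0, "ry": 0, "rz": 0}, {"tx": 0.16, "ty": 0, "tz": 0, "rx": 0, "ry": 0, "rz": 0}, {"tx": 0.15, "ty": 0, "tz": 0, "rx": 0, "ry": 0, "rz": 0}]'

```text
time: 11.2
position: [0.4583, 0.2913, 0.0408]
ee_rot: [3.096, 0.53, -0.0]
wrist_force: [0.6, 0.4, 0.6]
opening: 0.0103
grasp_force: 60.4
```

servo_tool --series '[{"tx": 0.15, "ty": 0, "tz": 0, "rx": 0, "ry": 0, "rz": 0}, {"tx": 0.15, "ty": 0, "tz": 0, "rx": 0, "ry": 0, "rz": 0}, {"tx": 0.15, "ty": 0, "tz": 0, "rx": 0, "ry": 0, "rz": 0}, {"tx": 0, "ty": 0, "tz": 0, "rx": 0, "ry": 0, "rz": 0}, {"tx": 0, "ty": 0, "tz": 0, "rx": 0, "ry": 0, "rz": 0}]'

```text
time: 11.62
position: [0.4665, 0.2943, 0.0408]
ee_rot: [3.097, 0.53, -0.0]
wrist_force: [-0.7, -1.0, -0.2]
opening: 0.0099
grasp_force: 60.4
```

Run:
```python
from h import *
tip(st())
for n,w in(("top",(75,180,320,440)),("scene",(100,190,220,320))):
    b=shot(n,"pics/%s5.png"%n)["img"][w[0]:w[1],w[2]:w[3]]
    i=cv2.cvtColor(b,cv2.COLOR_RGB2HSV); dark=(i[...,2]<45); sat=(i[...,1]>120)&(i[...,0]>40)&(i[...,0]<140)
    v,u=np.nonzero(dark); print(n,"dark",len(u),"coloured",sat.sum(), u.mean()+w[2] if len(u) else 0,v.mean()+w[0] if len(u) else 0, (u.min()+w[2],u.max()+w[2],v.min()+w[0],v.max()+w[0]) if len(u) else 0)
    cv2.imwrite("pics/n%s.png"%n,cv2.resize(b,(395,int(b.shape[0]*395/b.shape[1])),interpolation=cv2.INTER_CUBIC)[:,:,::-1])
a,b=cv2.imread("pics/ntop.png"),cv2.imread("pics/nscene.png");h=min(a.shape[0],b.shape[0]);cv2.imwrite("pics/n5.png",np.hstack([a[:h],b[:h]]))
```

```text
11.6167 [0.4665 0.2943 0.0408] [ 3.097  0.53  -0.   ] 0.009934906787274723 60.358017683029175 [-0.67 -0.99 -0.23]
[[ 0.943  0.333 -0.   ]
 [ 0.333 -0.943 -0.   ]
 [-0.    -0.    -1.   ]] [-0.124  0.588 -0.655  1.731  0.423  0.968 -2.173]
tip stand mm [ 6.8 -2.3 45.3] blade yaw err deg -0.1770761777364125 pitch -0.00978246270732067
top dark 1799 coloured 4 390.81934408004446 132.8065591995553 (np.int64(345), np.int64(439), np.int64(100), np.int64(179))
scene dark 38 coloured 0 290.7631578947368 119.89473684210526 (np.int64(259), np.int64(319), np.int64(100), np.int64(141))
```

servo_tool --series '[{"tx": -0.3, "ty": 0, "tz": -0.4, "rx": 0, "ry": 0, "rz": 0}, {"tx": -0.8, "ty": 0, "tz": -0.4, "rx": 0, "ry": 0, "rz": 0}, {"tx": -1, "ty": 0, "tz": -0.2, "rx": 0, "ry": 0, "rz": 0}, {"tx": -1, "ty": 0, "tz": 0, "rx": 0, "ry": 0, "rz": 0}, {"tx": -1, "ty": 0, "tz": 0, "rx": 0, "ry": 0, "rz": 0}]'

```text
time: 12.13
position: [0.388, 0.2669, 0.0617]
ee_rot: [-3.096, -0.53, -0.001]
wrist_force: [0.5, -0.8, -0.1]
opening: 0.0102
grasp_force: 60.4
```

servo_tool --series '[{"tx": -0.8, "ty": -0.5, "tz": 0, "rx": 0, "ry": 0, "rz": 0}, {"tx": 0, "ty": -1, "tz": 0, "rx": 0, "ry": 0, "rz": 0}, {"tx": 0, "ty": -0.5, "tz": 0, "rx": 0, "ry": 0, "rz": 0}, {"tx": 0, "ty": 0, "tz": 0, "rx": 0, "ry": 0, "rz": 0}]'

```text
time: 12.47
position: [0.3596, 0.3024, 0.062]
ee_rot: [-3.093, -0.537, -0.003]
wrist_force: [0.2, 0.1, -0.3]
opening: 0.0106
grasp_force: 60.4
```

Run:
```python
from h import *
tip(st())
o=[]
for n,w in(("top",(75,180,320,440)),("scene",(100,190,220,320))):
    b=shot(n,"pics/%s6.png"%n)["img"][w[0]:w[1],w[2]:w[3]]
    o.append(cv2.resize(b,(395,int(b.shape[0]*395/b.shape[1])),interpolation=cv2.INTER_CUBIC)[:,:,::-1])
a,b=o;h=min(a.shape[0],b.shape[0]);cv2.imwrite("pics/m6.png",np.hstack([a[:h],b[:h]]))
```

```text
12.4667 [0.3596 0.3024 0.062 ] [-3.093e+00 -5.370e-01 -3.000e-03] 0.010563930756372217 60.357710123062134 [ 0.22  0.06 -0.28]
[[ 0.941  0.337  0.001]
 [ 0.337 -0.941  0.003]
 [ 0.002 -0.002 -1.   ]] [-0.149  0.422 -0.731  1.933  0.351  0.914 -2.282]
tip stand mm [-91.2  41.9  66.8] blade yaw err deg 0.10131091017436902 pitch 0.1256245650202117
```

View pics/m6.png

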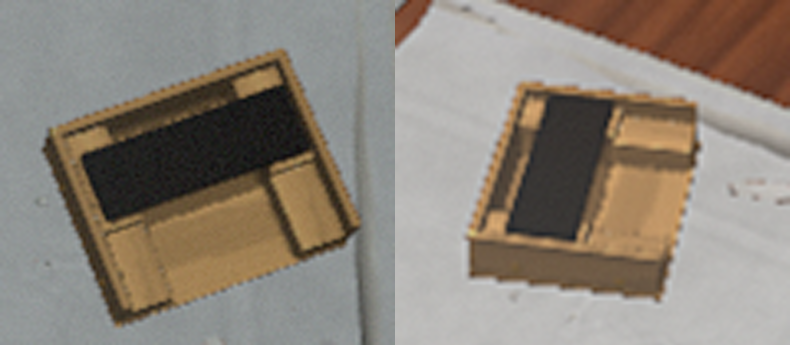

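The card lies patches down on the high rests, in line with the stand (crop corners about (82,155), (290,88), (312,150) and (108,220)). I'll lay the spatula down.

servo_tool --series '[{"tx": 0, "ty": 0, "tz": 1, "rx": 0, "ry": 0, "rz": 0}, {"tx": 0, "ty": 0, "tz": 1, "rx": 0, "ry": 0, "rz": 0}, {"tx": 0, "ty": 0, "tz": 0.6, "rx": 0, "ry": 0, "rz": 0}, {"tx": 0, "ty": 0, "tz": 0.2, "rx": 0, "ry": 0, "rz": 0}, {"tx": 0, "ty": 0, "tz": 0, "rx": 0, "ry": 0, "rz": 0}]'

```text
time: 12.98
position: [0.3608, 0.2978, 0.0038]
ee_rot: [3.095, 0.527, -0.004]
wrist_force: [0.3, -0.7, -0.3]
opening: 0.01
grasp_force: 60.3
```

servo_tool --series '[{"tx": 0, "ty": 0, "tz": 0, "rx": 0, "ry": 0, "rz": 0}, {"tx": 0, "ty": 0, "tz": 0, "rx": 0, "ry": 0, "rz": 0}]'

```text
time: 13.15
position: [0.3616, 0.2998, 0.0057]
ee_rot: [-3.096, -0.529, -0.002]
wrist_force: [-0.1, -0.7, -0.4]
opening: 0.0102
grasp_force: 60.4
```

servo_tool --series '[{"tx": 0, "ty": 0, "tz": 0.15, "rx": 0, "ry": 0, "rz": 0}, {"tx": 0, "ty": 0, "tz": 0, "rx": 0, "ry": 0, "rz": 0}, {"tx": 0, "ty": 0, "tz": 0, "rx": 0, "ry": 0, "rz": 0}]'

```text
time: 13.4
position: [0.3614, 0.3, 0.0025]
ee_rot: [-3.096, -0.53, -0.003]
wrist_force: [1.8, -0.2, 1.1]
opening: 0.0102
grasp_force: 60.6
```

servo_tool --series '[{"tx": 0, "ty": 0, "tz": 0, "rx": 0, "ry": 0, "rz": 0}, {"tx": 0, "ty": 0, "tz": 0, "rx": 0, "ry": 0, "rz": 0}, {"tx": 0, "ty": 0, "tz": 0, "rx": 0, "ry": 0, "rz": 0}, {"tx": 0, "ty": 0, "tz": 0, "rx": 0, "ry": 0, "rz": 0}, {"tx": 0, "ty": 0, "tz": 0, "rx": 0, "ry": 0, "rz": 0}]' --gripper 1

```text
time: 13.82
position: [0.3605, 0.2993, 0.0018]
ee_rot: [3.096, 0.53, -0.0]
wrist_force: [0.2, 0.5, -0.1]
opening: 0.0699
grasp_force: 0.0
```

servo_tool --series '[{"tx": 0, "ty": 0, "tz": 0, "rx": 0, "ry": 0, "rz": 0}, {"tx": 0, "ty": 0, "tz": 0, "rx": 0, "ry": 0, "rz": 0}, {"tx": 0, "ty": 0, "tz": 0, "rx": 0, "ry": 0, "rz": 0}, {"tx": 0, "ty": 0, "tz": 0, "rx": 0, "ry": 0, "rz": 0}, {"tx": 0, "ty": 0, "tz": 0, "rx": 0, "ry": 0, "rz": 0}]'

```text
time: 14.23
position: [0.3607, 0.2994, 0.0019]
ee_rot: [3.096, 0.53, -0.0]
wrist_force: [0.1, -0.1, 0.1]
opening: 0.0855
grasp_force: 0.0
```

servo_tool --series '[{"tx": 0, "ty": 0, "tz": -0.5, "rx": 0, "ry": 0, "rz": 0}, {"tx": 0, "ty": 0, "tz": -1, "rx": 0, "ry": 0, "rz": 0}, {"tx": 0, "ty": 0, "tz": -1, "rx": 0, "ry": 0, "rz": 0}, {"tx": 0, "ty": 0, "tz": -1, "rx": 0, "ry": 0, "rz": 0}, {"tx": 0, "ty": 0, "tz": 0, "rx": 0, "ry": 0, "rz": 0}]'

```text
time: 14.65
position: [0.3629, 0.302, 0.0761]
ee_rot: [-3.093, -0.53, -0.011]
wrist_force: [-0.4, 0.8, 0.9]
opening: 0.0856
grasp_force: 0.0
```

Run:
```python
from h import *
s=st(); c=shot("wrist","pics/w7.png")
a=np.load("pics/w7.npz")["img"]; i=cv2.cvtColor(a,cv2.COLOR_RGB2HSV)
m=((i[...,1]>110)&((i[...,0]<12)|(i[...,0]>172))&(i[...,2]>35)&(i[...,2]<130)).astype(np.uint8); m[:,400:]=0
n,l,stt,ce=cv2.connectedComponentsWithStats(m)
for k in np.argsort(-stt[1:,4])[:3]+1: print(stt[k],ce[k])
```

```text
14.65 [0.3629 0.302  0.0761] [-3.093 -0.53  -0.011] 0.08561668385856168 0.0 [-0.36  0.83  0.86]
[[ 0.943  0.333  0.007]
 [ 0.333 -0.943  0.005]
 [ 0.008 -0.003 -1.   ]] [-0.134  0.402 -0.743  1.918  0.336  0.94  -2.268]
[ 322  295   58   72 2203] [352.59192011 333.94325919]
[379 226  21  47 405] [392.31358025 252.7308642 ]
[272 169   9  37 128] [275.8359375 185.0859375]
```

Run:
```python
from h import *
s=env.read_state(); print(s["time"])
c=np.load("pics/w7.npz"); R,t=c["R"],c["t"]
def fp(X):
    p=R@X+t; th=np.arctan2(np.hypot(*p[:2]),p[2]); return c["cx"]+c["fx"]*th*p[0]/np.hypot(*p[:2]),c["cy"]+c["fy"]*th*p[1]/np.hypot(*p[:2])
g=np.array([.3607,.2995]);b=np.array([.943,.333])
for z in(.013,.03,.08): print(z,"front",fp(np.r_[g+b*.038,z]),"tip",fp(np.r_[g+b*.1407,z-.006]))
i=cv2.cvtColor(c["img"],cv2.COLOR_RGB2HSV); print([tuple(i[v,276]) for v in range(20,260,12)])
```

```text
14.7
0.013 front (np.float64(279.3299609844207), np.float64(172.5498318215424)) tip (np.float64(279.4298478172284), np.float64(17.95892694419618))
0.03 front (np.float64(279.62610704406484), np.float64(177.49703759468903)) tip (np.float64(279.7245781630355), np.float64(10.040756596954509))
0.08 front (np.float64(280.8801628785128), np.float64(198.64087820529988)) tip (np.float64(280.9428617294836), np.float64(-22.399734071817107))
[(np.uint8(75), np.uint8(11), np.uint8(179)), (np.uint8(97), np.uint8(13), np.uint8(178)), (np.uint8(101), np.uint8(15), np.uint8(182)), (np.uint8(105), np.uint8(17), np.uint8(182)), (np.uint8(75), np.uint8(6), np.uint8(169)), (np.uint8(80), np.uint8(5), np.uint8(166)), (np.uint8(90), np.uint8(6), np.uint8(166)), (np.uint8(75), np.uint8(3), np.uint8(165)), (np.uint8(75), np.uint8(6), np.uint8(164)), (np.uint8(68), np.uint8(6), np.uint8(162)), (np.uint8(90), np.uint8(3), np.uint8(159)), (np.uint8(80), np.uint8(5), np.uint8(158)), (np.uint8(60), np.uint8(3), np.uint8(150)), (np.uint8(8), np.uint8(115), np.uint8(71)), (np.uint8(10), np.uint8(120), np.uint8(70)), (np.uint8(10), np.uint8(102), np.uint8(70)), (np.uint8(9), np.uint8(114), np.uint8(67)), (np.uint8(10), np.uint8(97), np.uint8(63)), (np.uint8(10), np.uint8(50), np.uint8(46)), (np.uint8(5), np.uint8(61), np.uint8(50))]
```

The handle front appears at row 169–170, against a predicted 172 for a spatula lying on the table. It has been released flat, with the blade end about 35 mm short of the stand. I'll hand the job in.

```bash
python3 -c "
from plant import env
print(env.sign_off())"
```

```text
the job is handed in; nothing more can be done
None
```

The tone card was turned with the spatula and lies patches down on the stand's high rests, the spatula lies released on the table clear of stand and card, and the job is handed in; no verdict came back.

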